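# Slide the pressing bar behind the microscope pillar into its bay

## Robot

A 6-joint arm with a two-finger parallel gripper is mounted at the origin on the work surface. World frame = base frame: x ahead of the robot, y to its left, z up, the work surface at z = 0. Lengths are in mm, angles in rad, forces in N, time in s.
With the tool pointing down it reaches from about 275 to 750 mm from the base axis. Payload 10.2 kg.
Tool frame: the origin (TCP) lies midway between the tips of the shut fingers; the grasp point (between the pads) lies 19 mm behind it; z points along the fingers, y is the line along which they close (so a half turn about z gives the same grasp; the last joint's range is limited). The gripper opens to 85 mm and grips with 20 to 120 N. Pads are 22 mm wide; open, the fingers measure 114 mm over their backs; the gripper's body (76 mm by 85 mm) begins 54 mm behind the grasp point. The pads swing forward as they close: fully open they stand 13 mm farther back than shut.
Start: joints at [-1.564, 0.313, 1.498, -0, 1.331, -0.223], TCP at [119.572, -511.208, 231.294] pointing down, gripper open.
Joint ranges: [-2.94, 2.94], [-0.97, 2.17], [0.19, 2.56], [-1.23, 4.37], [0.02, 3.11], [-2.88, 2.88]. Speed limits (rad/s): [2.39, 2.39, 3.01, 3.14, 3.14, 3.14].

## Interface

Orientations are given as [roll, pitch, yaw] about the fixed x, y, z axes, in that order (R = Rz(yaw) Ry(pitch) Rx(roll)).
In Python, from workcell import ctrl, imaging, ticket gives the robot as it stands.
- The arm moves only by the tool move_arm, never from a script. Its argument "moves" is a list of rows, each a list of 3 entries, a list of its own where there are three numbers: the shift along the tool's x, y, z in cm, then the turn, a rotation vector about the tool's x, y, z in degrees, then the closure, from 0 (fully open) to 1 (shut). In form: [[[dx, dy, dz], [ax, ay, az], jaw], ...]. A call has exactly 10 rows; each row shifts and turns the commanded pose from where the row before left it, along the tool's axes as they then stand; what a row does not reach is not made up. A row lasts 1/12 s, in which the tool goes at most 41.7 mm and 7.16 degrees, less where a joint would pass 70% of its speed; a pose out of reach is approached as far as the arm can. A call with a gripper value outside its range is refused whole. The fingers move at their own pace and stop on an object; "force" is the grip in N (left out, the last holds). Time passes only in rows, so rows that do not move let the fingers close, or fill a call up. It gives the time, the measured TCP pose, the force, the opening and the grip force at its end, in the units of the state.
- ctrl.observe(): the state, without advancing time (a new reading comes with each control period).
- imaging.read_camera(name): name is "scene" or "top" or "wrist"; returns a dict with "frame" (480x640x3 uint8, red, green, blue), "camera_matrix" (3x3 intrinsics, pixels), "k1" (the pictures are not rectified: a ray, as slopes to the right and down, at radius r is drawn at 1 + k1 r^2 times it, then the intrinsics apply), "camera_from_world" (4x4, takes a point from world to camera coordinates). Camera axes: x right, y up, looking along -z (the intrinsics and any distortion apply to the point x, -y, -z); pixel columns grow to the right and rows downward; lengths in mm; the calibration is good to about 2 mm. A picture is of the moment at which its call begins. There is no depth.
- ticket.sign_off(): hands the job in; it is judged then, once.
The state is a dict: "time_s": time; "joint_pos": joint angles; "qvel": joint speeds; "effort": joint torques, N m; "tcp_pos": TCP position; "eef_rot": TCP orientation; "ft_force": force on the tool from outside, world axes, zero at the start; "torque": the same for the moment, N m; "finger_gap": finger opening in mm; "gripper_force": force on a finger pad.
Only numpy, scipy, OpenCV 4.12 (cv2) and the standard library are available. Lean on these libraries where they do the work, as an engineer would, in place of code of your own. Each camera call takes 0.05 s, during which the arm holds its last target. There are 200 camera calls.

## Task

Put the aluminium pressing bar away in the empty right-hand bay of the wooden rack, pushing it along the bench with the fingertips and never lifting it: slip its right-hand end in behind the microscope's pillar while the left-hand end is still out in front, then swing the left-hand end in, so that the bar lies between the bay's two cheeks, flat against the back wall along its whole length. Keep the hand and arm off the microscope and its stand, do not bang the bar hard against them, and leave everything else on the bench where it is.

Things in the scene. Friction and masses are not known exactly. Their poses are not given: they have to be found in the camera images.
- bar: solid aluminium pressing bar on a thin blue felt sole, 280 long x 36 wide x 28 high (mm), about 0.75 kg, loose on the bench to the left of the microscope pillar; it slides at a friction coefficient of about 0.6 (about 4.5 N). Origin: centre of its underside. Its y axis runs along its length to the left-hand end; its x axis across its width, away from the robot.
- bar_right (a point): middle of the bar's right-hand end face, 14 mm above its underside, 140 mm from the bar's centre (along the bar's -y)
- bar_left (a point): middle of the bar's left-hand end face, 14 mm above its underside, 140 mm from the bar's centre (along the bar's +y)
- bay (a point): the empty bay of the rack: point at bench height in the middle of its back wall face. x points into the wall (away from the robot), y along the wall to the left, z up. The bay has no floor of its own and is open towards the robot (-x): 330 mm clear between two cheeks, at y = -165 and +165 mm, 20 thick, 26 high, standing out 46 from the wall. The back wall is 30 high.
- rack: low beech rack fixed to the bench; its origin and axes are those of bay. Two bays side by side, the right-hand one empty, the left-hand one (y = 185 to 380 mm) holding a wooden ruler. Behind the bays (x = 14 to 156 mm) a tray with small weights and jars, nothing there higher than 70 mm above the bench.
- stand: microscope boom stand, fixed in front of the right-hand part of the bay. Origin: foot of the pillar axis; x away from the robot, y left. Foot flange 70 mm diameter, 12 high; pillar 30 mm diameter, 430 high. A boom 374 mm up (22 thick, sleeve 52 thick) runs off to the right to the microscope head. The bar passes behind it at a slant of 0.15 to 0.3 rad, right end deeper.
- ruler: dark wooden ruler, 180 x 30 x 22 mm, parked in the left-hand bay; leave it alone. Origin: centre of its underside.
- weight0: loose steel cylinder weight, 32 mm diameter, 50 high, standing right of the work; leave it alone. Origin: centre of its underside.
- weight1: loose steel cylinder weight, 32 mm diameter, 50 high, standing right of the work; leave it alone. Origin: centre of its underside.
- weight2: loose steel cylinder weight, 32 mm diameter, 50 high, standing at the left end of the rack; leave it alone. Origin: centre of its underside.
- glass: stack of green glass plates, 90 x 110 mm, 28 high, right of the work; leave it alone. Origin: centre of its underside.
- cards: stack of cream cards, 75 x 100 mm, 10 high, right of the pillar; leave it alone. Origin: centre of its underside.
- frame: small gilt picture frame lying flat, 110 x 150 mm, 14 high, at the left; leave it alone. Origin: centre of its underside.
- brush: brush, 190 mm long, lying at the right; leave it alone. Origin: centre of its underside.

How it is judged (in metres and radians):
On the way:
1. the bar's right-hand end is behind the pillar, at most 30 mm left of its axis, while its left-hand end is still more than 60 mm out from the bay's back wall (y of bar_right in the frame of stand below 0.03 m and x of bar_right in the frame of stand above 0.04 m and x of bar_left in the frame of bay below -0.06 m), for 0.1 s.
At the end, for the whole second after the job is handed in: the bar lies at rest on the bench in the bay between the two cheeks, its far side within 7 mm of the back wall at the middle and parallel to it within 0.035 rad (x of bar in the frame of bay between -0.025 and -0.012 m and y of bar in the frame of bay between -0.027 and 0.027 m and angle between the y axis of bar and the y axis of bay, either way round below 0.035 rad and angle between bar's own z axis and vertical below 0.03 rad and height (world z) of bar below 0.004 m and linear speed of bar below 0.01 m/s); the robot touches nothing.
It fails at once if the bar is lifted or tipped (underside more than 10 mm up, or tilted by more than 0.15 rad) (height (world z) of bar above 0.01 m or angle between bar's own z axis and vertical above 0.15 rad).
It fails at once if the hand or arm touches the microscope stand (over 1 N) (contact force between any of the arm, the fingers and stand above 1 N).
It fails at once if the bar is banged against the microscope stand (over 20 N) (contact force between bar and stand above 20 N).
It fails at once if another thing on the bench is shifted by more than 10 mm (distance of any of ruler, weight0, weight1, weight2, glass, cards, frame, brush from where it was at the start of the episode above 0.01 m).
It also fails if it takes over 67 s, if anything falls off the work surface, if the arm or the gripper's body presses on something with over 40 N, if the wrist force passes 120 N, or if a joint passes its speed limit or range.

## Working session

There is one attempt and no reset: what is moved stays moved. The work goes in short steps, Python scripts to look and compute and a tool call to move; the robot and the scene stay as the last step left them, time stands still between calls to the robot, and variables do not carry over. Pictures are saved under pics/ and viewed, at most 10 in all, crops included, and the job is handed in when it is done.

Besides the shell and the picture viewer there is one more tool, called after "Call:" by a JSON object that holds its "op" and its "data". move_arm: Moves the arm, as the interface text tells. Its arguments: {"type":"object","properties":{"moves":{"type":"array"},"force":{"type":"number"}},"required":["moves"]}

```bash
mkdir -p pics; ls
cat > h.py <<'E'
import numpy as np, cv2
from workcell import ctrl, imaging, ticket
def pic(name, fn=None):
    d=imaging.read_camera(name)
    if fn: cv2.imwrite('pics/'+fn, d['frame'][:,:,::-1])
    return d
def ray(d,u,v):
    K=np.array(d['camera_matrix']);k=d['k1']
    p=np.linalg.inv(K)@[u,v,1]; s=p[:2].copy(); q=s.copy()
    for _ in range(30): q=s/(1+k*(q@q))
    T=np.array(d['camera_from_world']);R=T[:3,:3];c=-R.T@T[:3,3]
    return c,R.T@np.array([q[0],-q[1],-1])
def at_z(d,u,v,z):
    c,r=ray(d,u,v); return c+r*(z-c[2])/r[2]
def proj(d,P):
    T=np.array(d['camera_from_world']);p=T[:3,:3]@P+T[:3,3]
    q=np.array([p[0],-p[1]])/-p[2]; q=q*(1+d['k1']*(q@q))
    return (np.array(d['camera_matrix'])@[q[0],q[1],1])[:2]
E
python3 - <<'E'
from h import *
import pickle
for n in('top','scene'):
    d=pic(n,n+'0.png'); pickle.dump(d,open(n+'0.pkl','wb'))
print(ctrl.observe())
E
```

```text
pics
{'time_s': 0.1, 'joint_pos': array([-1.56439915e+00,  3.13389681e-01,  1.49836250e+00,  7.48018343e-06,
        1.33099573e+00, -2.23388878e-01]), 'qvel': array([ 0.00130851,  0.00030698,  0.00025533, -0.00079269,  0.00033538,
       -0.00114179]), 'effort': array([ 1.12698737e-03, -4.12902939e+01, -2.60142928e+01, -2.55913201e-04,
        3.05699643e-03, -8.20793076e-06]), 'tcp_pos': array([ 119.57302463, -510.96661634,  230.79401217]), 'eef_rot': array([-3.14046771e+00, -2.63015231e-04,  2.29784129e-01]), 'ft_force': array([-0.35118452, -0.1276856 ,  0.10503074]), 'torque': array([-0.01248967,  0.01173531, -0.00687286]), 'gripper_force': 0.0, 'finger_gap': 85.84577111881728}
```

View pics/top0.png

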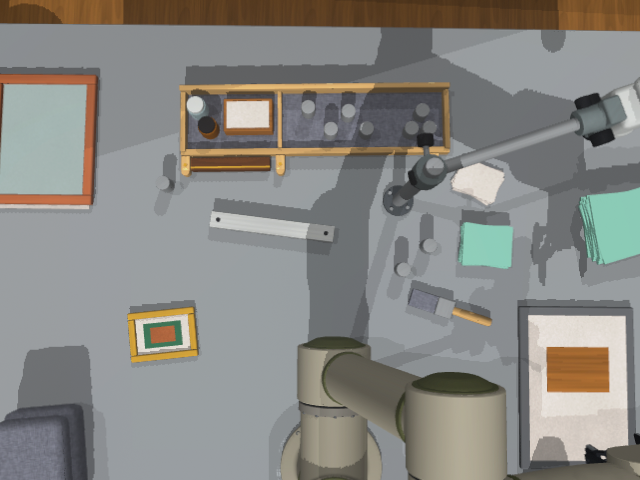

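View pics/scene0.png

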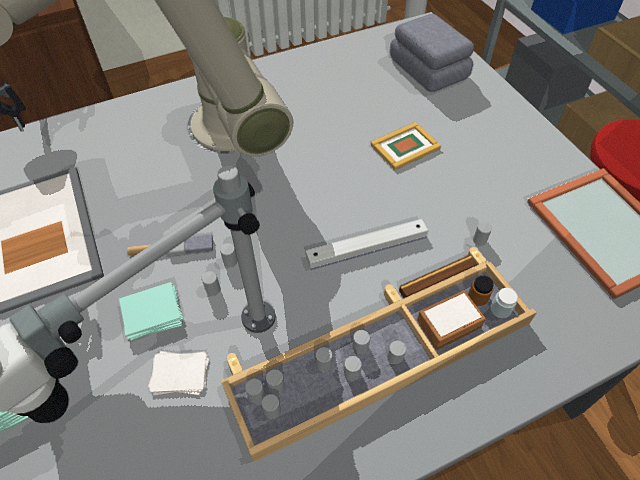

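The top view shows the bar from (211,219) to (334,233), the stand's foot at about (398,200), and the rack wall along row ~153. The middle cheek is at (280,165). I'll enlarge both views for corners.

Run:
```python
import cv2,numpy as np
a=cv2.imread('pics/top0.png')[135:250,195:455]; b=cv2.imread('pics/scene0.png')[215:415,220:500]
a=cv2.resize(a,None,fx=3,fy=3,interpolation=cv2.INTER_CUBIC)
cv2.imwrite('pics/c1.png',a)
b=cv2.resize(b,None,fx=2.8,fy=2.8,interpolation=cv2.INTER_CUBIC); cv2.imwrite('pics/c2.png',b)
```

```text
(no output)
```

View pics/c1.png

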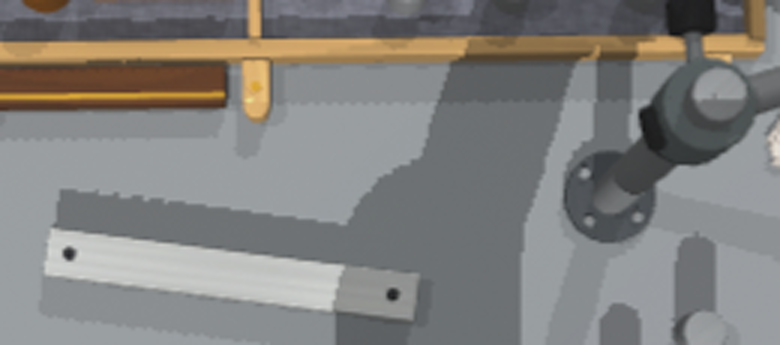

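View pics/c2.png

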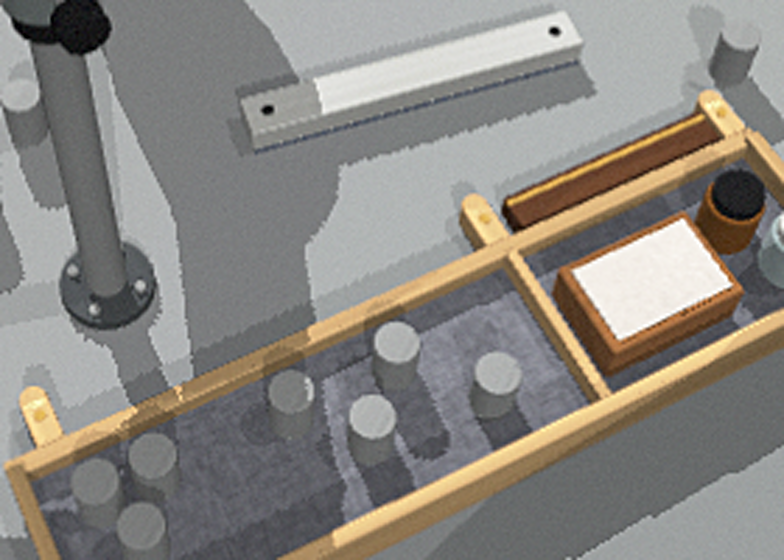

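Top crop: the bar's top corners are (50,228), (44,275), (419,273) and (413,321), and the flange centre is (610,197). The middle cheek spans columns 243-270 and its tip is at row 118. Scene crop: the right cheek tip is at (33,390) and the middle cheek tip at (472,200).

```bash
cat > m.py <<'E'
from h import *
import pickle
t=pickle.load(open('top0.pkl','rb'));s=pickle.load(open('scene0.pkl','rb'))
A=lambda x,y,z:at_z(t,195+x/3-.33,135+y/3-.33,z)[:2].round(1)
B=lambda x,y,z:at_z(s,220+x/2.8-.3,215+y/2.8-.3,z)[:2].round(1)
E
python3 - <<'E'
from m import *
print('cam',ray(t,0,0)[0],ray(s,0,0)[0])
print('bar top',[A(*p,28) for p in((50,228),(44,275),(419,273),(413,321))])
print('bar scene holes',B(267,110,28),B(555,31,28),'top holes',A(69,254,28),A(392,294,28))
print('bar scene corners', [B(*p,28) for p in((240,95),(253,137),(582,45),(566,10))])
print('flange',A(610,197,12),A(565,197,12),A(655,197,12),B(108,284,12))
print('cheek',A(243,80,26),A(270,80,26),A(257,119,26),'scene',B(472,196,26),B(33,388,26))
print('cheek roots scene',B(485,248,26),B(510,236,26),B(62,438,30),B(38,450,30))
print('wall top front', A(20,58,30),A(240,55,30),A(450,52,30),'bottom',A(20,66,0),A(310,62,0),A(550,58,0))
print('weight0/1 top',at_z(t,403,270,50),at_z(t,429,245,50),'cards glass', at_z(t,453,180,10), at_z(t,461,243,28))
E
```

```text
cam [ 423.6342737    35.18880546 1350.32457765] [1130.45782754 -244.41708461  979.21826142]
bar top [array([566.6, 275.3]), array([531.2, 278.9]), array([535.6,  -1.5]), array([499.6,   2.7])]
bar scene holes [518.   16.7] [546.1 260.1] top holes [547.1 260.6] [519.7  18.6]
bar scene corners [array([496. ,   3.5]), array([536.5,  -3.5]), array([567.6, 272.4]), array([531.1, 279.5])]
flange [ 596.5 -146.6] [ 596.1 -112.4] [ 596.8 -180.8] [ 599.7 -148.3]
cheek [680.6 132.6] [680.9 112.2] [651.  121.6] scene [653.4 123.7] [ 661.2 -225.6]
cheek roots scene [696.5 110.6] [695.5 132.2] [ 705.8 -220. ] [ 707.1 -237.6]
wall top front [694.9 300.6] [698.9 134.9] [702.9 -23.4] bottom [694.8 306.5] [700.3  83.1] [ 705.4 -101.9]
weight0/1 top [ 437.65880227 -152.5203031    50.        ] [ 493.22497888 -209.86153908   50.        ] cards glass [ 645.0048241  -272.95645587   10.        ] [ 499.63385063 -285.89203417   28.        ]
```

Call:
{"op": "move_arm", "data": {"moves": [[[2.3, -2.25, 0], [0, 0, 0], 1], [[2.3, -2.25, 0], [0, 0, 0], 1], [[2.3, -2.25, 0], [0, 0, 0], 1], [[2.3, -2.25, 0], [0, 0, 0], 1], [[2.3, -2.25, 0], [0, 0, 0], 1], [[2.3, -2.25, 0], [0, 0, 0], 1], [[2.3, -2.25, 0], [0, 0, 0], 1], [[2.3, -2.25, 0], [0, 0, 0], 1], [[2.3, -2.25, 0], [0, 0, 0], 1], [[2.3, -2.25, 0], [0, 0, 0], 1]]}}

```text
time_s: 0.93
tcp_pos: [292.7, -238.2, 231.2]
eef_rot: [-3.141, 0.0, 0.229]
ft_force: [0.2, 0.0, -0.0]
finger_gap: -0.0
gripper_force: 0.0
```

Call:
{"op": "move_arm", "data": {"moves": [[[2.3, -2.25, 0], [0, 0, 0], 1], [[2.3, -2.25, 0], [0, 0, 0], 1], [[2.3, -2.25, 0], [0, 0, 0], 1], [[2.3, -2.25, 0], [0, 0, 0], 1], [[2.3, -2.25, 0], [0, 0, 0], 1], [[2.3, -2.25, 0], [0, 0, 0], 1], [[2.3, -2.25, 0], [0, 0, 0], 1], [[2.3, -2.25, 0], [0, 0, 0], 1], [[2.3, -2.25, 0], [0, 0, 0], 1], [[2.3, -2.25, 0], [0, 0, 0], 1]]}}

```text
time_s: 1.77
tcp_pos: [465.4, 33.4, 231.1]
eef_rot: [-3.141, 0.0, 0.23]
ft_force: [0.6, -0.4, -0.7]
finger_gap: -0.1
gripper_force: 0.0
```

Call:
{"op": "move_arm", "data": {"moves": [[[0, 0, 3], [0, 0, 3], 1], [[0, 0, 3], [0, 0, 3], 1], [[0, 0, 3], [0, 0, 3], 1], [[0, 0, 3], [0, 0, 3], 1], [[0, 0, 3], [0, 0, 3], 1], [[0, 0, 3], [0, 0, 3], 1], [[0, 0, 2], [0, 0, 1.5], 1], [[0, 0, 1.5], [0, 0, 0], 1], [[0, 0, 0.4], [0, 0, 0], 1], [[0, 0, 0.2], [0, 0, 0], 1]]}}

```text
time_s: 2.6
tcp_pos: [464.6, 31.8, 9.7]
eef_rot: [-3.141, 0.002, -0.11]
ft_force: [0.2, -0.9, 1.0]
finger_gap: -0.1
gripper_force: 0.0
```

Call:
{"op": "move_arm", "data": {"moves": [[[0.8, 0, 0], [0, 0, 0], 1], [[0.8, 0, 0], [0, 0, 0], 1], [[0.6, 0, 0], [0, 0, 0], 1], [[0.5, 0, 0], [0, 0, 0], 1], [[0.5, 0, 0], [0, 0, -1.5], 1], [[0.5, 0, 0], [0, 0, -1.5], 1], [[0.5, 0, 0], [0, 0, -1.5], 1], [[0.5, 0, 0], [0, 0, -1.5], 1], [[0.5, 0, 0], [0, 0, -1.5], 1], [[0.5, 0, 0], [0, 0, -1.5], 1]]}}

```text
time_s: 3.43
tcp_pos: [522.1, 27.3, 10.4]
eef_rot: [3.141, 0.0, 0.049]
ft_force: [-4.7, -1.7, 2.8]
finger_gap: 0.1
gripper_force: 2.3
```

Call:
{"op": "move_arm", "data": {"moves": [[[0.5, 0, 0], [0, 0, -1.5], 1], [[0.5, 0, 0], [0, 0, -1.5], 1], [[0.5, 0, 0], [0, 0, -1.5], 1], [[0.5, 0, 0], [0, 0, -1.5], 1], [[0.5, 0, 0], [0, 0, -1.5], 1], [[0.5, 0, 0], [0, 0, -1.5], 1], [[0, 0, 0], [0, 0, 0], 1], [[0, 0, 0], [0, 0, 0], 1], [[0, 0, 0], [0, 0, 0], 1], [[0, 0, 0], [0, 0, 0], 1]]}}

```text
time_s: 4.27
tcp_pos: [551.6, 30.9, 10.3]
eef_rot: [-3.142, -0.001, 0.203]
ft_force: [-0.1, -0.5, -0.0]
finger_gap: 0.2
gripper_force: 0.0
```

```bash
cat > bar.py <<'E'
from h import *
import sys
# bar top-face from bright region in top image: fit via hull of light pixels in polygon near the bar
def show(fn):
    d=pic('top'); f=d['frame'][130:280,195:455]
    cv2.imwrite('pics/'+fn,cv2.resize(f,None,fx=3,fy=3,interpolation=cv2.INTER_CUBIC)[:,:,::-1])
    return d
if __name__=='__main__':
    import pickle
    d=show(sys.argv[1]); pickle.dump(d,open('top1.pkl','wb'))
E
python3 bar.py d1.png
```

```text
(no output)
```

View pics/d1.png

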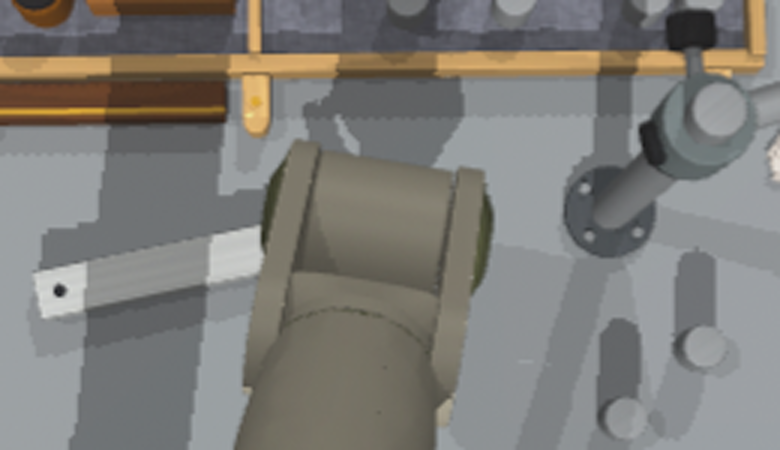

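The left hole is at (60,290) in the crop. The far edge runs from (33,272) to (258,228), so the bar has turned to about +0.2 rad. The hand hides its right half.

```bash
cat > est.py <<'E'
import sys,pickle
from h import *
# crop pixel coords: hole, edge pt1(left), edge pt2(right)
def bay(p):
    t=.0255;d=np.array(p)-[703.5,-50.5];c,s=np.cos(t),np.sin(t)
    return np.array([c*d[0]+s*d[1],-s*d[0]+c*d[1]])
if __name__=='__main__':
    d=pickle.load(open('top1.pkl','rb'))
    a=list(map(float,sys.argv[1:7]))
    A=lambda x,y:at_z(d,195+x/3-.33,130+y/3-.33,28)[:2]
    h,p,q=A(*a[:2]),A(*a[2:4]),A(*a[4:6])
    e=(p-q)/np.linalg.norm(p-q); yaw=np.arctan2(-e[0],e[1])
    n=np.array([e[1],-e[0]])
    c1=h-122*e; c2=p-140*e-18*n
    print('yaw',yaw,'hole',h,'centre',c1,c2,'bay',bay(c1),bay(c2))
    print('right',bay((c1+c2)/2-140*e),'left',bay((c1+c2)/2+140*e))
E
python3 est.py 60 290 33 272 258 228
```

```text
yaw 0.20487691625791993 hole [531.30980402 266.97902753] centre [556.13029555 147.53053151] [555.4726176 146.7718493] bay [-142.27256217  201.72367053] [-142.94937061  200.98200395]
right [-117.63265335   63.59912993] left [-167.58927943  339.10654455]
```

Call:
{"op": "move_arm", "data": {"moves": [[[-1, 0, 0], [0, 0, 0], 1], [[-1, 0, 0], [0, 0, 0], 1], [[0, -2, 0], [0, 0, 0], 1], [[0, -2.5, 0], [0, 0, 0], 1], [[0, -2.5, 0], [0, 0, 0], 1], [[0, -2, 0], [0, 0, 0], 1], [[0, -0.8, 0], [0, 0, 0], 1], [[0.6, 0, 0], [0, 0, 0], 1], [[0.6, 0, 0], [0, 0, 0], 1], [[0.5, 0, 0], [0, 0, 0], 1]]}}

```text
time_s: 5.15
tcp_pos: [530.1, 125.2, 10.4]
eef_rot: [3.141, -0.001, 0.203]
ft_force: [-0.3, 0.5, -0.5]
finger_gap: -0.2
gripper_force: 0.0
```

Call:
{"op": "move_arm", "data": {"moves": [[[0.4, 0, 0], [0, 0, 0], 1], [[0.4, 0, 0], [0, 0, -0.5], 1], [[0.4, 0, 0], [0, 0, -0.6], 1], [[0.4, 0, 0], [0, 0, -0.6], 1], [[0.4, 0, 0], [0, 0, -0.6], 1], [[0.4, 0, 0], [0, 0, -0.6], 1], [[0.4, 0, 0], [0, 0, -0.6], 1], [[0.2, 0, 0], [0, 0, 0], 1], [[0, 0, 0], [0, 0, 0], 1], [[-0.5, 0, 0], [0, 0, 0], 1]]}}

```text
time_s: 5.98
tcp_pos: [554.0, 130.8, 10.2]
eef_rot: [3.141, -0.0, 0.264]
ft_force: [0.6, 0.4, 0.4]
finger_gap: -0.2
gripper_force: 0.0
```

Call:
{"op": "move_arm", "data": {"moves": [[[-1.5, 0, 0], [0, 0, 0], 1], [[0, -3, 0], [0, 0, 0], 1], [[0, -3, 0], [0, 0, 0], 1], [[0, -3, 0], [0, 0, 0], 1], [[0, -3, 0], [0, 0, 0], 1], [[0, -3, 0], [0, 0, 0], 1], [[0, -3, 0], [0, 0, 0], 1], [[0, -2.5, 0], [0, 0, 0], 1], [[2.4, 0, 0], [0, 0, 0], 1], [[2.4, 0, 0], [0, 0, 0], 1]]}}

```text
time_s: 6.82
tcp_pos: [531.3, 339.2, 10.4]
eef_rot: [-3.142, 0.0, 0.267]
ft_force: [0.2, -0.0, 0.5]
finger_gap: 0.5
gripper_force: 0.0
```

Call:
{"op": "move_arm", "data": {"moves": [[[0, 0, 0], [0, 0, -7], 1], [[0, 0, 0], [0, 0, -7], 1], [[0, 0, 0], [0, 0, -7], 1], [[0, 0, 0], [0, 0, -7], 1], [[0, 0, 0], [0, 0, -7], 1], [[0, 0, 0], [0, 0, -7], 1], [[0, 0, 0], [0, 0, -7], 1], [[0, 0, 0], [0, 0, -7], 1], [[0, 0, 0], [0, 0, -7], 1], [[0, 0, 0], [0, 0, -7], 1]]}}

```text
time_s: 7.65
tcp_pos: [531.9, 337.4, 10.2]
eef_rot: [3.141, -0.0, 1.492]
ft_force: [-0.1, 0.5, 0.1]
finger_gap: -0.2
gripper_force: 0.0
```

```bash
python3 bar.py d2.png
```

```text
(no output)
```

View pics/d2.png

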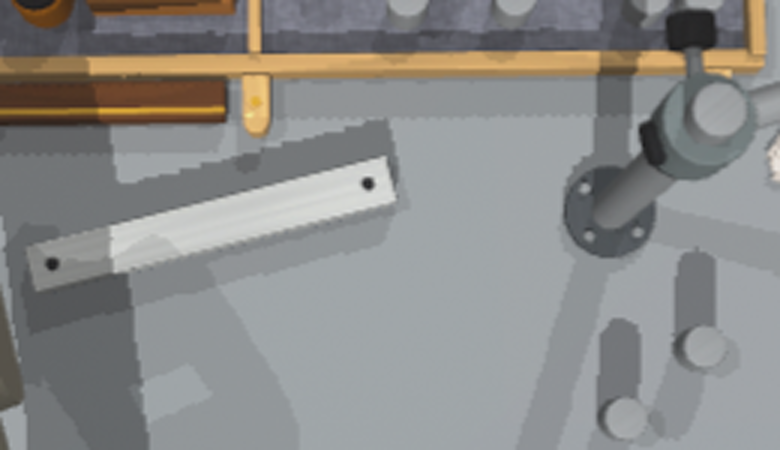

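The bar is fully visible: holes at (52,264) and (368,184), far edge from (26,246) to (386,156).

```bash
python3 est.py 52 264 26 246 386 156
python3 - <<'E'
from est import *
d=pickle.load(open('top1.pkl','rb'))
A=lambda x,y,z=28:at_z(d,195+x/3-.33,130+y/3-.33,z)[:2]
a,b=A(52,264),A(368,184);e=(a-b)/np.linalg.norm(a-b);print(a,b,np.linalg.norm(a-b),np.arctan2(-e[0],e[1]),bay((a+b)/2))
print('flange bay',bay(A(610,212,12)))
E
```

```text
yaw 0.25758925001460053 hole [550.77540113 273.42222445] centre [581.85491119 155.44737945] [582.37559371 153.26177761] bay [-116.35445205  208.98203803] [-115.88966561  206.78387079]
right [-83.92048284  71.63663885] left [-148.32363481  344.12926997]
[550.77540113 273.42222445] [613.62651814  37.48664595] 244.16359292864308 0.2603450181077722 [-116.00833621  208.98026822]
flange bay [-109.4455579   -93.33913304]
```

Call:
{"op": "move_arm", "data": {"moves": [[[0, 0, 0], [0, 0, -6.5], 1], [[0, 0, 0], [0, 0, -6.5], 1], [[0, 0, 0], [0, 0, -6.5], 1], [[-1, 0.2, 0], [0, 0, 0], 1], [[-1, 0, 0], [0, 0, 0], 1], [[-1, 0, 0], [0, 0, 0], 1], [[-0.7, 0, 0], [0, 0, 0], 1], [[-0.6, 0, 0], [0, 0, 0], 1], [[-0.6, 0, 0], [0, 0, 0], 1], [[-0.6, 0, 0], [0, 0, 0], 1]]}}

```text
time_s: 8.53
tcp_pos: [547.2, 285.3, 10.3]
eef_rot: [-3.142, -0.001, 1.825]
ft_force: [-1.5, 4.5, -1.6]
finger_gap: -0.2
gripper_force: 2.5
```

Call:
{"op": "move_arm", "data": {"moves": [[[-0.7, 0, 0], [0, 0, 0], 1], [[-0.7, 0, 0], [0, 0, 0], 1], [[-0.7, 0, 0], [0, 0, 0], 1], [[-0.7, 0, 0], [0, 0, 0], 1], [[-0.7, 0, 0], [0, 0, 0], 1], [[-0.7, 0, 0], [0, 0, 0], 1], [[-0.7, 0, 0], [0, 0, 0], 1], [[-0.7, 0, 0], [0, 0, 0], 1], [[-0.7, 0, 0], [0, 0, 0], 1], [[-0.7, 0, 0], [0, 0, 0], 1]]}}

```text
time_s: 9.37
tcp_pos: [564.8, 217.7, 10.3]
eef_rot: [-3.141, -0.001, 1.826]
ft_force: [-1.1, 5.7, -0.3]
finger_gap: -0.0
gripper_force: 2.7
```

```bash
python3 bar.py d3.png
```

```text
(no output)
```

View pics/d3.png

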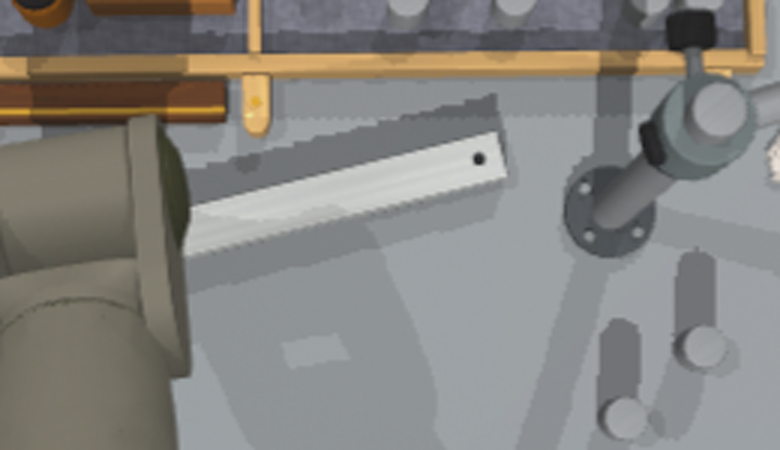

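The bar is sliding straight: right hole at (480,159), far edge from (188,210) to (497,132).

Run:
```python
from est import *
d=pickle.load(open('top1.pkl','rb'))
A=lambda x,y,z=28:at_z(d,195+x/3-.33,130+y/3-.33,z)[:2]
a,b=A(188,210),A(497,132);e=(a-b)/np.linalg.norm(a-b);print('yaw',np.arctan2(-e[0],e[1]))
h=A(480,159); c=h+122*e; print('c',c,bay(c),'line u at -94',bay(h)+0, bay(c)[0]+(bay(c)[1]+94)*np.tan(np.arctan2(-e[0],e[1])-.0255))
o=ctrl.observe()['tcp_pos'][:2]-c; print('tcp e,n',o@e,o@[e[1],-e[0]])
```

```text
yaw 0.2600156754146521
c [602.11952209  71.34247877] [-98.24087187 124.38778891] line u at -94 [-69.89149451   5.72729505] -46.06547938451157
tcp e,n 149.73349974747856 1.629619620273382
```

Call:
{"op": "move_arm", "data": {"moves": [[[-0.7, 0, 0], [0, 0, 0], 1], [[-0.7, 0, 0], [0, 0, 0], 1], [[-0.7, 0, 0], [0, 0, 0], 1], [[-0.7, 0, 0], [0, 0, 0], 1], [[-0.7, 0, 0], [0, 0, 0], 1], [[-0.7, 0, 0], [0, 0, 0], 1], [[-0.7, 0, 0], [0, 0, 0], 1], [[-0.6, 0, 0], [0, 0, 0], 1], [[-0.6, 0, 0], [0, 0, 0], 1], [[-0.6, 0, 0], [0, 0, 0], 1]]}}

```text
time_s: 10.25
tcp_pos: [581.7, 153.1, 10.3]
eef_rot: [-3.141, -0.001, 1.826]
ft_force: [-1.9, 5.4, 0.8]
finger_gap: 0.1
gripper_force: 2.8
```

Call:
{"op": "move_arm", "data": {"moves": [[[-0.6, 0, 0], [0, 0, 0], 1], [[-0.6, 0, 0], [0, 0, 0], 1], [[-0.6, 0, 0], [0, 0, 0], 1], [[-0.6, 0, 0], [0, 0, 0], 1], [[-0.6, 0, 0], [0, 0, 0], 1], [[-0.6, 0, 0], [0, 0, 0], 1], [[-0.6, 0, 0], [0, 0, 0], 1], [[-0.6, 0, 0], [0, 0, 0], 1], [[-0.6, 0, 0], [0, 0, 0], 1], [[0, 0, 0], [0, 0, 0], 1]]}}

```text
time_s: 11.08
tcp_pos: [595.6, 100.0, 10.3]
eef_rot: [-3.141, -0.0, 1.825]
ft_force: [-0.6, -0.6, 0.1]
finger_gap: -0.0
gripper_force: 0.0
```

```bash
python3 bar.py d4.png
```

```text
(no output)
```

View pics/d4.png

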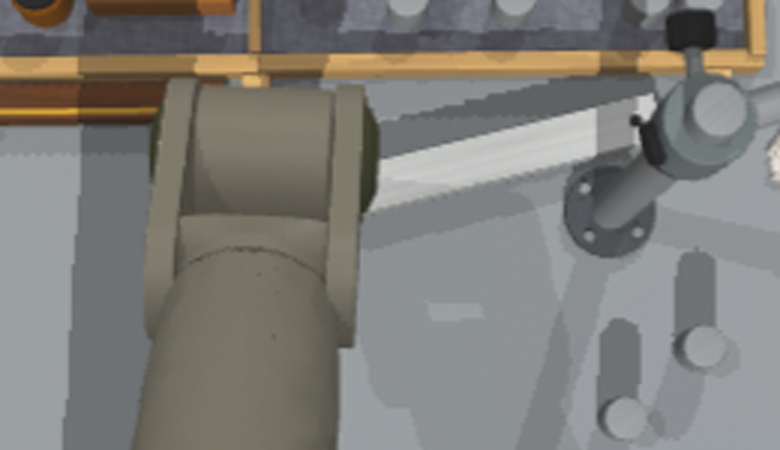

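Call:
{"op": "move_arm", "data": {"moves": [[[1, 0, 0], [0, 0, 0], 1], [[1, 0, 0], [0, 0, 0], 1], [[0, -2, 0], [0, 0, 0], 1], [[0, -2.5, 0], [0, 0, 0], 1], [[0, -2.5, 0], [0, 0, 0], 1], [[0, 0, 0], [0, 0, 6], 1], [[0, 0, 0], [0, 0, 7], 1], [[0, 0, 0], [0, 0, 7], 1], [[0, 0, 0], [0, 0, 7], 1], [[0, 0, 0], [0, 0, 7], 1]]}}

```text
time_s: 11.97
tcp_pos: [522.5, 103.3, 10.4]
eef_rot: [3.141, 0.0, 1.228]
ft_force: [0.1, 0.0, 0.4]
finger_gap: 0.2
gripper_force: 0.0
```

Call:
{"op": "move_arm", "data": {"moves": [[[0, 0, 0], [0, 0, 7], 1], [[0, 0, 0], [0, 0, 7], 1], [[0, 0, 0], [0, 0, 7], 1], [[0, 0, 0], [0, 0, 7], 1], [[0, 0, 0], [0, 0, 7], 1], [[0, 0, 0], [0, 0, 7], 1], [[0, 0, 0], [0, 0, 7], 1], [[0, 0, 0], [0, 0, 7], 1], [[0, 0, 0], [0, 0, 0], 1], [[0, 0, 0], [0, 0, 0], 1]]}}

```text
time_s: 12.8
tcp_pos: [522.6, 103.0, 10.3]
eef_rot: [3.142, -0.0, 0.26]
ft_force: [0.2, 1.0, -0.1]
finger_gap: -0.1
gripper_force: 0.0
```

Run:
```python
from est import *
d=pickle.load(open('top1.pkl','rb'))
A=lambda x,y,z=28:at_z(d,195+x/3-.33,130+y/3-.33,z)[:2]
a,b=A(380,160),A(655,95);e=(a-b)/np.linalg.norm(a-b);print('yaw',np.arctan2(-e[0],e[1]))
h=A(636,121); c=h+122*e; print('c',c,bay(c),'right',bay(c-140*e))
s=ctrl.observe();o=s['tcp_pos'][:2]-c; print(s['tcp_pos'],s['eef_rot'],'tcp e,n',o@e,o@[e[1],-e[0]])
```

```text
yaw 0.2449789760312852
c [634.08947568 -45.65995824] [-69.26455076   6.60824479] right [ -38.7835929  -130.03329797]
[522.61902948 102.98816129  10.33617115] [ 3.14153760e+00 -3.95417416e-05  2.60390488e-01] tcp e,n 171.24543521148888 -72.08969920279976
```

Call:
{"op": "move_arm", "data": {"moves": [[[0, 2.1, 0], [0, 0, 0], 1], [[0, 3, 0], [0, 0, 0], 1], [[0, 3, 0], [0, 0, 0], 1], [[0, 3, 0], [0, 0, 0], 1], [[0, 1.5, 0], [0, 0, 0], 1], [[1, 0, 0], [0, 0, 0.5], 1], [[1, 0, 0], [0, 0, 0.5], 1], [[1, 0, 0], [0, 0, 0], 1], [[0.6, 0, 0], [0, 0, 0], 1], [[0.5, 0, 0], [0, 0, 0], 1]]}}

```text
time_s: 13.63
tcp_pos: [594.4, -9.0, 10.2]
eef_rot: [-3.141, 0.001, 0.241]
ft_force: [-7.0, -1.9, 5.9]
finger_gap: -0.4
gripper_force: 3.6
```

Call:
{"op": "move_arm", "data": {"moves": [[[0.5, 0, 0], [0, 0, 1], 1], [[0.5, 0, 0], [0, 0, 1], 1], [[0.5, 0, 0], [0, 0, 1], 1], [[0.5, 0, 0], [0, 0, 1], 1], [[0.5, 0, 0], [0, 0, 1], 1], [[0.5, 0, 0], [0, 0, 1], 1], [[0.5, 0, 0], [0, 0, 1], 1], [[0.5, 0, 0], [0, 0, 1], 1], [[0, 0, 0], [0, 0, 0], 1], [[0, 0, 0], [0, 0, 0], 1]]}}

```text
time_s: 14.47
tcp_pos: [633.5, -2.2, 10.0]
eef_rot: [-3.141, 0.001, 0.1]
ft_force: [-1.0, -0.1, -0.5]
finger_gap: -0.5
gripper_force: 0.5
```

```bash
python3 bar.py d5.png
```

```text
(no output)
```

View pics/d5.png

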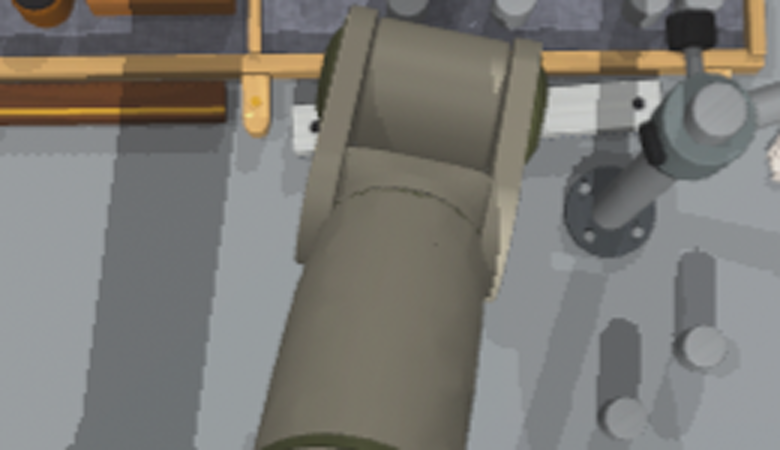

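The bar is almost in: holes at (316,127) and (639,103), so about 0.06 rad and 22 mm remain.

Call:
{"op": "move_arm", "data": {"moves": [[[0.3, 0, 0], [0, 0, 0.7], 1], [[0.3, 0, 0], [0, 0, 0.7], 1], [[0.3, 0, 0], [0, 0, 0.7], 1], [[0.3, 0, 0], [0, 0, 0.7], 1], [[0.3, 0, 0], [0, 0, 0.7], 1], [[0.2, 0, 0], [0, 0, 0.6], 1], [[0.1, 0, 0], [0, 0, 0], 1], [[0, 0, 0], [0, 0, 0], 1], [[0, 0, 0], [0, 0, 0], 1], [[0, 0, 0], [0, 0, 0], 1]]}}

```text
time_s: 15.35
tcp_pos: [651.1, -1.2, 10.0]
eef_rot: [-3.141, 0.002, 0.028]
ft_force: [-5.5, 0.8, 0.9]
finger_gap: -0.3
gripper_force: 2.6
```

Call:
{"op": "move_arm", "data": {"moves": [[[0.1, 0, 0], [0, 0, 0], 1], [[0.1, 0, 0], [0, 0, 0], 1], [[0.1, 0, 0], [0, 0, 0], 1], [[0, 0, 0], [0, 0, 0], 1], [[0, 0, 0], [0, 0, 0], 1], [[0, 0, 0], [0, 0, 0], 1], [[0, 0, 0], [0, 0, 0], 1], [[0, 0, 0], [0, 0, 0], 1], [[0, 0, 0], [0, 0, 0], 1], [[0, 0, 0], [0, 0, 0], 1]]}}

```text
time_s: 16.18
tcp_pos: [653.0, -1.6, 10.1]
eef_rot: [-3.142, 0.005, 0.028]
ft_force: [-13.3, -1.3, 5.9]
finger_gap: 0.0
gripper_force: 6.2
```

Call:
{"op": "move_arm", "data": {"moves": [[[0.1, 0, 0], [0, 0, 0], 1], [[0.1, 0, 0], [0, 0, 0], 1], [[0, 0, 0], [0, 0, 0], 1], [[0, 0, 0], [0, 0, 0], 1], [[0, 0, 0], [0, 0, 0], 1], [[0, 0, 0], [0, 0, 0], 1], [[0, 0, 0], [0, 0, 0], 1], [[0, 0, 0], [0, 0, 0], 1], [[0, 0, 0], [0, 0, 0], 1], [[0, 0, 0], [0, 0, 0], 1]]}}

```text
time_s: 17.02
tcp_pos: [653.0, -1.5, 10.1]
eef_rot: [-3.141, 0.011, 0.028]
ft_force: [-24.1, -2.1, 14.1]
finger_gap: 0.1
gripper_force: 12.4
```

Call:
{"op": "move_arm", "data": {"moves": [[[-0.3, 0, 0], [0, 0, 0], 1], [[-0.5, 0, 0], [0, 0, 0], 1], [[-1.5, 0, 0], [0, 0, 0], 1], [[-3, 0, 0], [0, 0, 0], 1], [[-3, 0, 0], [0, 0, 0], 1], [[-3, 0, -1], [0, 0, 0], 1], [[-3, 0, -2], [0, 0, 0], 1], [[-3, 0, -2], [0, 0, 0], 1], [[-3, 0, -2], [0, 0, 0], 1], [[0, 0, 0], [0, 0, 0], 1]]}}

```text
time_s: 17.85
tcp_pos: [451.4, -6.7, 83.2]
eef_rot: [3.14, -0.003, 0.027]
ft_force: [-0.5, -0.1, 0.7]
finger_gap: 0.1
gripper_force: 0.0
```

```bash
python3 bar.py d6.png
```

```text
(no output)
```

View pics/d6.png

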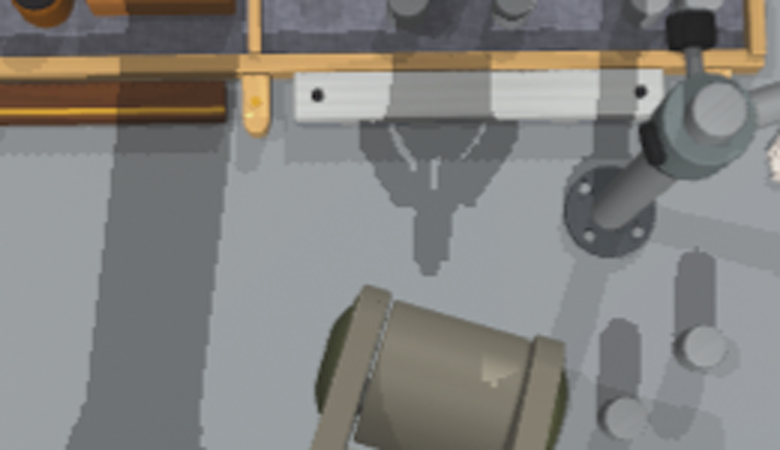

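The bar lies flat along the wall: holes at (317,96) and (640,92), left end at column 295, and about 19 mm clear of the cheek at column 270. I'll check the numbers and hand in if they pass.

Run:
```python
from est import *
d=pickle.load(open('top1.pkl','rb'))
A=lambda x,y,z=28:at_z(d,195+x/3-.33,130+y/3-.33,z)[:2]
a,b=A(317,96),A(640,92);c=(bay(a)+bay(b))/2;r=np.arctan2(-(a-b)[0],(a-b)[1])-.0255
print(c,r)
if -27<c[0]<-10 and abs(c[1])<22 and abs(r)<.025: print(ticket.sign_off())
```

```text
[-20.39300892   5.81358917] -0.001937946734607083
the job is handed in; nothing more can be done
None
```

The job is handed in (no verdict came back): the bar lies in the right-hand bay, measured from the last top view at about 20 mm from wall to bar centre (limit 12–25), 6 mm left of the bay's middle and parallel to the wall within 0.002 rad.

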